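# Switch on and tare the bench scale under the tin

### The arm

A 6-joint arm with a two-finger parallel gripper is mounted at the origin on the work surface. World frame = base frame: x ahead of the robot, y to its left, z up, the work surface at z = 0. Lengths are in m, angles in degrees, forces in N, time in s.
With the tool pointing down it reaches from about 0.35 to 0.775 m from the base axis. Payload 5.5 kg.
Tool frame: the origin (TCP) lies midway between the tips of the shut fingers; the grasp point (between the pads) lies 19 mm behind it; z points along the fingers, y is the line along which they close (so a half turn about z gives the same grasp; the last joint's range is limited). The gripper opens to 85 mm and grips with 20 to 120 N. Pads are 22 mm wide; open, the fingers measure 114 mm over their backs; the gripper's body (76 mm by 85 mm) begins 54 mm behind the grasp point. The pads swing forward as they close: fully open they stand 13 mm farther back than shut.
Start: joints at [59.152, 17.945, 2.641, 74.691, 0, 82.002], TCP at [0.223, 0.53, 0.231] pointing down, gripper open.
Joint ranges: [-158.12, 158.12], [-49.38, 96.58], [-58.88, 72.47], [-126.05, 133.96], [-84.25, 85.87], [-180, 180]. Speed limits (degrees/s): [147.25, 147.25, 180, 180, 180, 180].

### API

Orientations are given as a 3x3 rotation matrix whose columns are the frame's x, y, z axes.
In Python, from workcell import robot gives the robot as it stands.
- The arm moves only by the tool send_rows, never from a script. Its argument "targets" is a list of rows, each a list of 7 numbers: the shift along the world's x, y, z in units of 50 cm (1.0 is 50 cm), then the turn, a rotation vector about the world's x, y, z in units of 0.5 rad (1.0 is 0.5 rad), then the opening, from -1 (shut) to 1 (fully open). In form: [[x, y, z, ax, ay, az, gripper], ...]. A call has 1 to 20 rows; each row is the pose to reach, as a shift and turn from the pose commanded when the call began; what a row does not reach only later rows make up. A row lasts 1/10 s, in which the tool goes at most 50 mm and 8.59 degrees, less where a joint would pass 70% of its speed; a pose out of reach is approached as far as the arm can. A call with a number of a shift or a turn outside -1 to 1 is refused whole. A call with a gripper value outside its range is refused whole. The fingers move at their own pace and stop on an object; "grip_force" is the grip in N (left out, the last holds). Time passes only in rows, so rows that repeat a pose let the fingers close. It gives the time, the measured TCP pose, the force, the opening and the grip force at its end, in the units of the state.
- robot.sense(): the state, without advancing time (a new reading comes with each control period).
- robot.grab_frame(name): name is "scene" or "top"; returns a dict with "img" (400x640x3 uint8, red, green, blue), "fx", "fy", "cx", "cy" (pixels), "rvec" (rotation vector, rad) and "tvec" (3), from world to camera coordinates, as OpenCV has them. Camera axes: x right, y down, z forward; pixel columns grow to the right and rows downward; lengths in m; the calibration is good to about 2 mm. A picture is of the moment at which its call begins. There is no depth.
- robot.close_job(): hands the job in; it is judged then, once.
The state is a dict: "clock": time; "joint_positions": joint angles; "joint_vel": joint speeds; "joint_torque": joint torques, N m; "position": TCP position; "orientation": TCP orientation; "wrist_force": force on the tool from outside, world axes, zero at the start; "ft_torque": the same for the moment, N m; "grip_width": opening from 0.0 (shut) to 1.0 (fully open); "gripper_force": force on a finger pad.
Only numpy, scipy, OpenCV 4.12 (cv2) and the standard library are available. Lean on these libraries where they do the work, as an engineer would, in place of code of your own. Each camera call takes 0.05 s, during which the arm holds its last target. There are 200 camera calls.

### The job

Get the bench scale ready for weighing into the tin that stands on it, working with the fingertips only: push the green half of the power rocker down until the switch stays on, then push down the blue half of the unit rocker the same way, then press the yellow tare key all the way down and let it come back up. Keep to that order, do not press the red calibration key, and leave the tin and everything else where it stands, lifting nothing.

Things in the scene. Friction and masses are not known exactly. Their poses are not given: they have to be found in the camera images.
- scale: white bench scale fixed on the benchtop, 300 mm deep (its x -165 to +135 mm) by 230 mm wide (y). Origin on the bench; x points from its front edge to its back (away from the robot, turned up to 0.35 rad), z up. Grey control deck at the front; steel platter, top 50 mm above the bench, over x -63 to +133 mm, y -107 to +107 mm
- deck (a point): middle of the control row on the grey deck, at x = -100 mm of the scale, 34 mm above the bench, axes as the scale's. Two rockers and two square keys stand in a row along y at -75, -25, 25 and 75 mm from it; which is in which place changes from start to start. A small flat blank display lies 48 mm in front
- power (a joint): power rocker: plate 46 mm long (scale's x), 26 mm wide, near half (towards the scale's front edge) green, far half white, on a pivot across its middle 41 mm above the bench. 0 = off, near half tilted UP 0.18 rad (starts 0 to 0.04); 0.36 = on, near half DOWN 0.18 rad. Stays where left (friction 0.03 N m: 1.7 N at the press point, 3 N nearer the pivot; rigid at the stop)
- power_press (a point): point to press on the top of the green half of the rocker, 18 mm in front of its pivot; about 48 mm above the bench when off, 42 mm when on (travel about 6 mm). It moves with the rocker; the outer end of the half is 5 mm further out
- unit (a joint): unit rocker: plate 46 mm long (scale's x), 26 mm wide, near half (towards the scale's front edge) blue, far half white, on a pivot across its middle 41 mm above the bench. 0 = off, near half tilted UP 0.18 rad (starts 0 to 0.04); 0.36 = on, near half DOWN 0.18 rad. Stays where left (friction 0.03 N m: 1.7 N at the press point, 3 N nearer the pivot; rigid at the stop)
- unit_press (a point): point to press on the top of the blue half of the rocker, 18 mm in front of its pivot; about 48 mm above the bench when off, 42 mm when on (travel about 6 mm). It moves with the rocker; the outer end of the half is 5 mm further out
- tare (a joint): the yellow square spring key, 28 x 28 mm: 0 = up, 0.006 = fully down. It starts to give at about 1 N and needs about 5 N fully down; springs back when let go
- tare_top (a point): centre of the top face of the yellow tare key, 46 mm above the bench when up, 40 mm when fully down
- calibrate (a joint): the red square spring key, 28 x 28 mm: 0 = up, 0.006 = fully down. It starts to give at about 1 N and needs about 5 N fully down; springs back when let go
- calibrate_top (a point): centre of the top face of the red calibration key (not to be pressed), 46 mm above the bench
- tin: round stainless tin with a lid, 87 mm across, 60 mm high, about 0.25 kg, loose on the scale's platter, its top 110 mm above the bench; origin at the centre of its underside
- caddy: yellow plastic marker caddy 80 x 80 x 90 mm with markers standing out to 140 mm, loose on the bench at one side of the scale; origin at the centre of its underside
- dispenser: black weighted tape dispenser 150 mm long (x), 62 mm wide, 96 mm high, 0.9 kg, loose at the other side of the scale; origin at the centre of its underside
- peg: wooden clothes peg 72 x 14 x 12 mm lying loose on the bench in front of the scale; origin at the centre of its underside, x along it
Mind the look-alikes: they are no part of the job. There is more than one size of the tin; the job needs the smallest.

How it is judged:
By the outcome, as a careful person would: the job done as asked, in the order asked, and still so for the second after the job is handed in, with the robot touching nothing.
It also fails if it takes over 42 s, if anything falls off the work surface, if the arm or the gripper's body presses on something with over 40 N, if the wrist force passes 120 N, or if a joint passes its speed limit or range.

## Working session

There is one attempt and no reset: what is moved stays moved. The work goes in short steps, Python scripts to look and compute and a tool call to move; the robot and the scene stay as the last step left them, time stands still between calls to the robot, and variables do not carry over. Pictures are saved under pics/ and viewed, at most 10 in all, crops included, and the job is handed in when it is done.

Besides the shell and the picture viewer there is one more tool, called as name(argument=value, ...) on one line, values as JSON. send_rows: Moves the arm, as the interface text tells. Its arguments: {"type":"object","properties":{"targets":{"type":"array","items":{"type":"array","items":{"type":"number"}}},"grip_force":{"type":"number"}},"required":["targets"]}

```bash
mkdir -p pics
cat > h.py <<'E'
import numpy as np, cv2
from workcell import robot
def shot(n,f=None):
    d=robot.grab_frame(n)
    if f: cv2.imwrite('pics/'+f,d['img'][:,:,::-1])
    return d
def ray(d,u,v,z):
    R=cv2.Rodrigues(np.array(d['rvec'],float))[0]; t=np.array(d['tvec'],float).ravel()
    c=-R.T@t; r=R.T@np.array([(u-d['cx'])/d['fx'],(v-d['cy'])/d['fy'],1])
    return c+r*(z-c[2])/r[2]
E
python3 - <<'E'
from h import *
for n in('top','scene'):
    d=shot(n,n+'0.png'); np.savez(n+'0.npz',**d)
s=robot.sense();print(s['clock'],s['position'],s['orientation'],s['grip_width'],s['wrist_force'])
E
```

```text
0.1 [0.22305998 0.52948056 0.23049695] [[-9.21533666e-01  3.88297585e-01 -8.29789415e-04]
 [ 3.88298410e-01  9.21532617e-01 -1.40703477e-03]
 [ 2.18329810e-04 -1.61883582e-03 -9.99998666e-01]] 0.9983560281860666 [ 0.54480375 -0.01728851 -1.2189674 ]
```

View pics/top0.png

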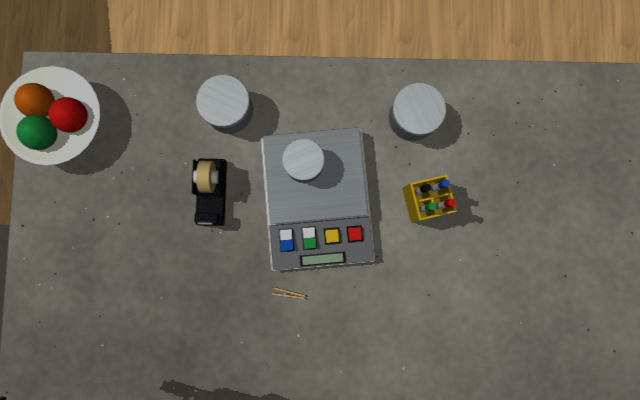

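View pics/scene0.png

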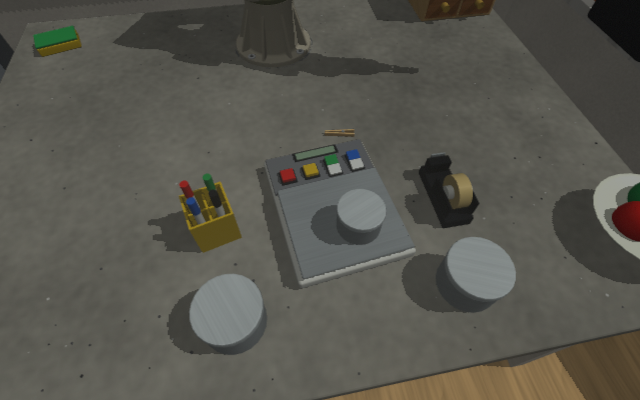

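The top view shows the control row: blue rocker at about (286,240), green at (309,238), yellow key at (332,236) and red key at (355,234). The small tin is on the platter at (303,160), and the robot is off the bottom edge. The scene view shows the same order mirrored.

Run:
```python
from h import *
H={'green':((45,75),.047),'blue':((105,128),.047),'yellow':((22,32),.046),'red':((0,6),.046)}
roi={'top':(225,255,270,372),'scene':(145,190,270,375)}
P={}
for n in roi:
    d=dict(np.load(n+'0.npz')); a,b,c,e=roi[n]
    hsv=cv2.cvtColor(d['img'][a:b,c:e],cv2.COLOR_RGB2HSV)
    for k,((lo,hi),z) in H.items():
        m=cv2.inRange(hsv,(lo,140,60 if k!='yellow' else 120),(hi,255,255))
        N,_,st,ce=cv2.connectedComponentsWithStats(m); i=1+st[1:,4].argmax()
        p=ray(d,ce[i][0]+c,ce[i][1]+a,z); P[n,k]=p; print(n,k,st[i],ce[i]+[c,a],p.round(4))
    print('cam',ray(d,320,200,0).round(3))
d=dict(np.load('top0.npz'))
for q in ((272,270),(376,263)): print('front',ray(d,*q,.03).round(4))
v=P['top','blue']-P['top','green']; print('y ax',v, np.degrees(np.arctan2(v[1],v[0])))
v=P['top','yellow']-P['top','red']; print('y ax',v, np.degrees(np.arctan2(v[1],v[0])))
print('peg',ray(d,290,294,.01),'tin',ray(d,303,160,.11))
```

```text
top green [ 33  13  13  11 129] [309.20155039 242.72868217] [0.5134 0.0674 0.047 ]
top blue [ 10  15  13  11 132] [286.17424242 244.81060606] [0.508  0.1169 0.047 ]
top yellow [ 55   4  14  14 158] [331.70886076 235.63291139] [0.5296 0.019  0.046 ]
top red [ 78   2  14  14 176] [354.51704545 233.29545455] [ 0.5356 -0.0303  0.046 ]
cam [0.611 0.046 0.   ]
scene green [55 10 13 10 92] [330.58695652 159.35869565] [0.5131 0.0667 0.047 ]
scene blue [76  5 14 10 99] [352.43434343 154.24242424] [0.5074 0.1164 0.047 ]
scene yellow [ 34  18  14  12 120] [310.31666667 168.51666667] [0.5293 0.0196 0.046 ]
scene red [ 10  23  16  14 162] [287.30864198 174.86419753] [ 0.5374 -0.0306  0.046 ]
cam [0.581 0.031 0.   ]
front [0.4524 0.1476 0.03  ]
front [ 0.4719 -0.0796  0.03  ]
y ax [-0.00544157  0.0495815   0.        ] 96.26314231195347
y ax [-0.00601662  0.04932753  0.        ] 96.95417595606301
peg [0.39906502 0.10813361 0.01      ] tin [0.68263697 0.08266723 0.11      ]
```

send_rows(targets=[[0.05,-0.08,0,0,0,0.1,-1],[0.1,-0.16,0,0,0,0.2,-1],[0.15,-0.24,0,0,0,0.3,-1],[0.2,-0.32,0,0,0,0.4,-1],[0.25,-0.4,0,0,0,0.5,-1],[0.3,-0.48,0,0,0,0.6,-1],[0.35,-0.56,0,0,0,0.7,-1],[0.4,-0.65,0,0,0,0.8,-1],[0.45,-0.74,0,0,0,0.9,-1],[0.5,-0.82,0,0,0,1,-1],[0.54,-0.88,0,0,0,1,-1],[0.564,-0.928,0,0,0,1,-1],[0.564,-0.928,-0.05,0,0,1,-1],[0.564,-0.928,-0.12,0,0,1,-1],[0.564,-0.928,-0.2,0,0,1,-1],[0.564,-0.928,-0.26,0,0,1,-1],[0.564,-0.928,-0.3,0,0,1,-1],[0.564,-0.928,-0.3,0,0,1,-1],[0.564,-0.928,-0.3,0,0,1,-1]], grip_force=40)

```text
clock: 2.0
position: [0.505, 0.0659, 0.0814]
orientation: [[-0.995, -0.101, -0.001], [-0.101, 0.995, 0.0], [0.001, 0.0, -1.0]]
wrist_force: [0.4, 0.2, 0.4]
grip_width: 0.001
gripper_force: 0.0
```

Run:
```python
from h import *
d=shot('top','t1.png');e=shot('scene','s1.png')
a=cv2.resize(d['img'][190:310,230:410],None,fx=4,fy=4);cv2.imwrite('pics/t1c.png',a[:,:,::-1])
a=cv2.resize(e['img'][60:210,220:420],None,fx=4,fy=4);cv2.imwrite('pics/s1c.png',a[:,:,::-1])
s=robot.sense();print(s['clock'],s['position'],s['orientation'],s['grip_width'],s['wrist_force'])
```

```text
2.1 [0.5064017  0.06591517 0.08265173] [[-9.94876169e-01 -1.01077489e-01  2.17951936e-03]
 [-1.01077596e-01  9.94878543e-01  6.16208569e-05]
 [-2.17458553e-03 -1.58995455e-04 -9.99997623e-01]] 4.281452579100165e-05 [0.32198295 0.09263751 0.1847896 ]
```

View pics/s1c.png

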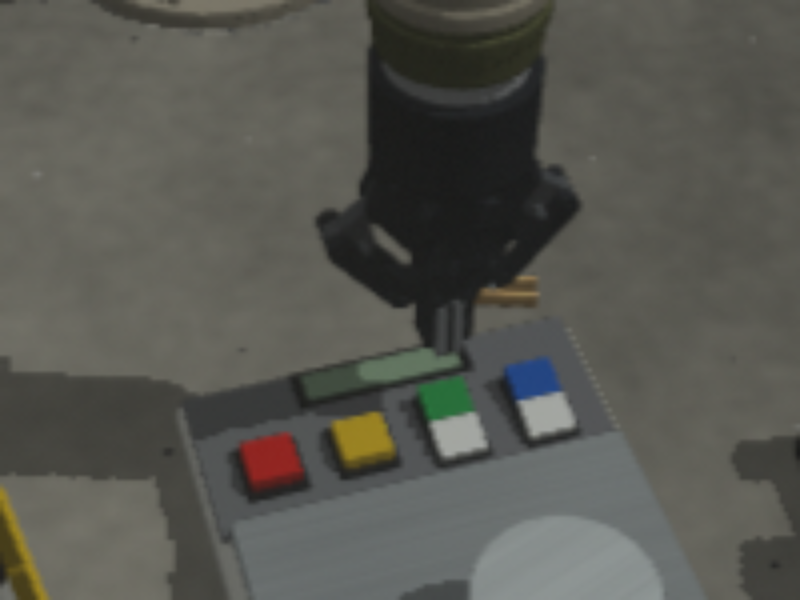

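The shut fingertips (crop at about (450,340)) hang above and in line with the green half at (445,400). I'll press down gently.

send_rows(targets=[[0,0,-0.03,0,0,0,-1],[0,0,-0.05,0,0,0,-1],[0,0,-0.06,0,0,0,-1],[0,0,-0.065,0,0,0,-1],[0,0,-0.07,0,0,0,-1],[0,0,-0.074,0,0,0,-1],[0,0,-0.078,0,0,0,-1],[0,0,-0.078,0,0,0,-1],[0,0,-0.078,0,0,0,-1]])

```text
clock: 3.0
position: [0.5049, 0.0658, 0.0428]
orientation: [[-0.995, -0.101, -0.001], [-0.101, 0.995, -0.0], [0.001, -0.0, -1.0]]
wrist_force: [-4.6, 0.1, 7.2]
grip_width: -0.001
gripper_force: 3.4
```

send_rows(targets=[[0,0,-0.002,0,0,0,-1],[0,0,-0.003,0,0,0,-1],[0,0,-0.003,0,0,0,-1]])

```text
clock: 3.3
position: [0.5049, 0.0659, 0.0424]
orientation: [[-0.995, -0.101, 0.0], [-0.101, 0.995, -0.0], [-0.0, -0.0, -1.0]]
wrist_force: [-7.4, -0.4, 15.7]
grip_width: 0.001
gripper_force: 8.7
```

send_rows(targets=[[0,0,-0.003,0,0,0,-1],[0,0,-0.003,0,0,0,-1],[0,0,0.01,0,0,0,-1],[0,0,0.05,0,0,0,-1],[0,0,0.1,0,0,0,-1],[0,0,0.1,0,0,0,-1]])

```text
clock: 3.9
position: [0.5083, 0.0659, 0.094]
orientation: [[-0.995, -0.101, 0.007], [-0.101, 0.995, 0.0], [-0.007, -0.001, -1.0]]
wrist_force: [0.3, -0.7, 0.7]
grip_width: 0.0
gripper_force: 0.0
```

Run:
```python
from h import *
e=shot('scene','s2.png')
a=cv2.resize(e['img'][110:200,260:390],None,fx=6,fy=6,interpolation=cv2.INTER_CUBIC);cv2.imwrite('pics/s2c.png',a[:,:,::-1])
s=robot.sense();print(s['clock'],s['position'],s['wrist_force'])
```

```text
3.95 [0.50730916 0.06588978 0.0924761 ] [-0.11508191  0.10853768 -0.03891269]
```

View pics/s2c.png

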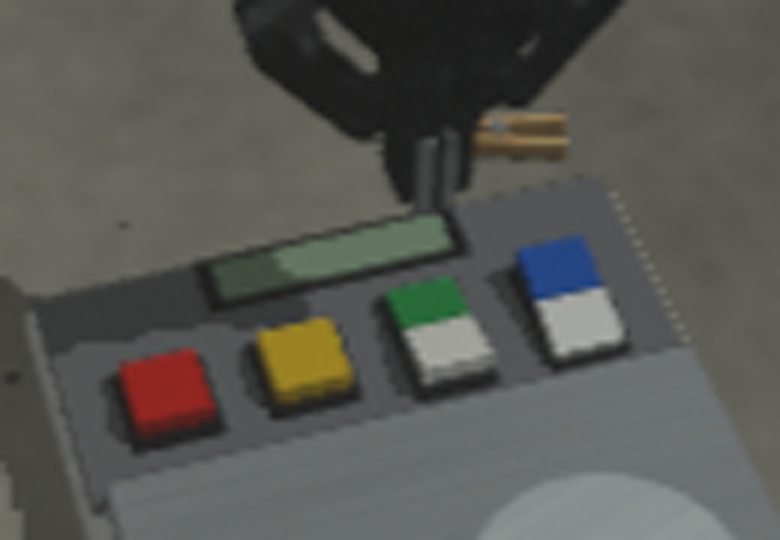

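The green half at crop (430,305) now tilts down: it looks shorter, and the white half shows a front face. Blue at (560,270) is still up. Next I'll press the blue half.

send_rows(targets=[[-0.006,0.05,0,0,0,0,-1],[-0.0116,0.099,0,0,0,0,-1],[-0.0116,0.099,0,0,0,0,-1],[-0.0116,0.099,-0.04,0,0,0,-1],[-0.0116,0.099,-0.07,0,0,0,-1],[-0.0116,0.099,-0.08,0,0,0,-1],[-0.0116,0.099,-0.085,0,0,0,-1],[-0.0116,0.099,-0.09,0,0,0,-1],[-0.0116,0.099,-0.095,0,0,0,-1],[-0.0116,0.099,-0.1,0,0,0,-1],[-0.0116,0.099,-0.102,0,0,0,-1],[-0.0116,0.099,-0.102,0,0,0,-1]])

```text
clock: 5.15
position: [0.4996, 0.1152, 0.0423]
orientation: [[-0.995, -0.101, 0.001], [-0.101, 0.995, -0.0], [-0.001, -0.001, -1.0]]
wrist_force: [-8.6, -1.8, 19.3]
grip_width: -0.001
gripper_force: 10.9
```

send_rows(targets=[[0,0,-0.002,0,0,0,-1],[0,0,-0.002,0,0,0,-1],[0,0,0.01,0,0,0,-1],[0,0,0.05,0,0,0,-1],[0,0,0.1,0,0,0,-1],[0,0,0.1,0,0,0,-1]])

```text
clock: 5.75
position: [0.5026, 0.1156, 0.0932]
orientation: [[-0.995, -0.101, 0.007], [-0.101, 0.995, 0.001], [-0.007, -0.0, -1.0]]
wrist_force: [1.2, -0.2, -0.0]
grip_width: 0.001
gripper_force: 0.0
```

Run:
```python
from h import *
e=shot('scene','s3.png')
a=cv2.resize(e['img'][110:200,260:390],None,fx=6,fy=6,interpolation=cv2.INTER_CUBIC);cv2.imwrite('pics/s3c.png',a[:,:,::-1])
s=robot.sense();print(s['clock'],s['position'],s['wrist_force'])
```

```text
5.8 [0.5016957  0.1155673  0.09168599] [0.64552188 0.12438581 0.01706907]
```

View pics/s3c.png

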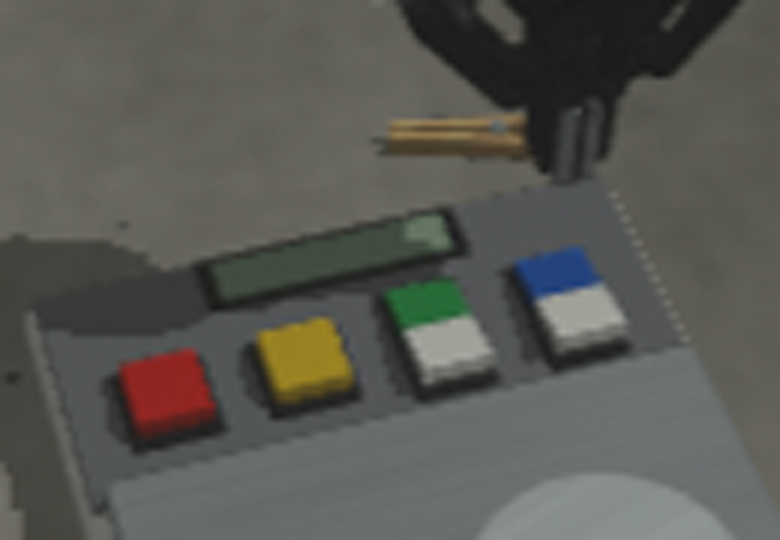

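Both rockers are on: the blue half at (555,272) has dropped like the green one. The tare key at (305,355) is next.

send_rows(targets=[[0.02,-0.06,0,0,0,0,-1],[0.04,-0.13,0,0,0,0,-1],[0.061,-0.192,0,0,0,0,-1],[0.061,-0.192,0,0,0,0,-1],[0.061,-0.192,-0.04,0,0,0,-1],[0.061,-0.192,-0.07,0,0,0,-1],[0.061,-0.192,-0.08,0,0,0,-1],[0.061,-0.192,-0.086,0,0,0,-1],[0.061,-0.192,-0.092,0,0,0,-1],[0.061,-0.192,-0.098,0,0,0,-1],[0.061,-0.192,-0.103,0,0,0,-1],[0.061,-0.192,-0.103,0,0,0,-1],[0.061,-0.192,-0.103,0,0,0,-1]])

```text
clock: 7.1
position: [0.5301, 0.0197, 0.0399]
orientation: [[-0.995, -0.101, 0.001], [-0.101, 0.995, 0.0], [-0.001, 0.0, -1.0]]
wrist_force: [-5.3, 0.8, 12.3]
grip_width: -0.002
gripper_force: 6.0
```

send_rows(targets=[[0,0,-0.004,0,0,0,-1],[0,0,-0.004,0,0,0,-1]])

```text
clock: 7.3
position: [0.5301, 0.0197, 0.0396]
orientation: [[-0.995, -0.101, 0.002], [-0.101, 0.995, 0.0], [-0.002, -0.0, -1.0]]
wrist_force: [-9.7, 1.0, 25.3]
grip_width: -0.0
gripper_force: 12.7
```

send_rows(targets=[[0,0,0.01,0,0,0,-1],[0,0,0.05,0,0,0,-1],[0,0,0.12,0,0,0,-1],[0,0,0.2,0,0,0,-1],[0,0,0.28,0,0,0,-1],[-0.1,0,0.3,0,0,0,-1],[-0.1,0,0.3,0,0,0,-1],[-0.1,0,0.3,0,0,0,-1]])

```text
clock: 8.1
position: [0.4797, 0.0195, 0.1871]
orientation: [[-0.995, -0.101, 0.002], [-0.101, 0.995, -0.0], [-0.002, -0.0, -1.0]]
wrist_force: [0.2, 0.4, 0.6]
grip_width: -0.005
gripper_force: 0.0
```

Run:
```python
from h import *
e=shot('scene','s4.png')
a=cv2.resize(e['img'][110:260,200:400],None,fx=4,fy=4,interpolation=cv2.INTER_CUBIC);cv2.imwrite('pics/s4c.png',a[:,:,::-1])
s=robot.sense();print(s['clock'],s['position'],s['wrist_force'])
```

```text
8.15 [0.48042346 0.01937735 0.18673162] [-0.01705726  0.22972404 -0.17087589]
```

View pics/s4c.png

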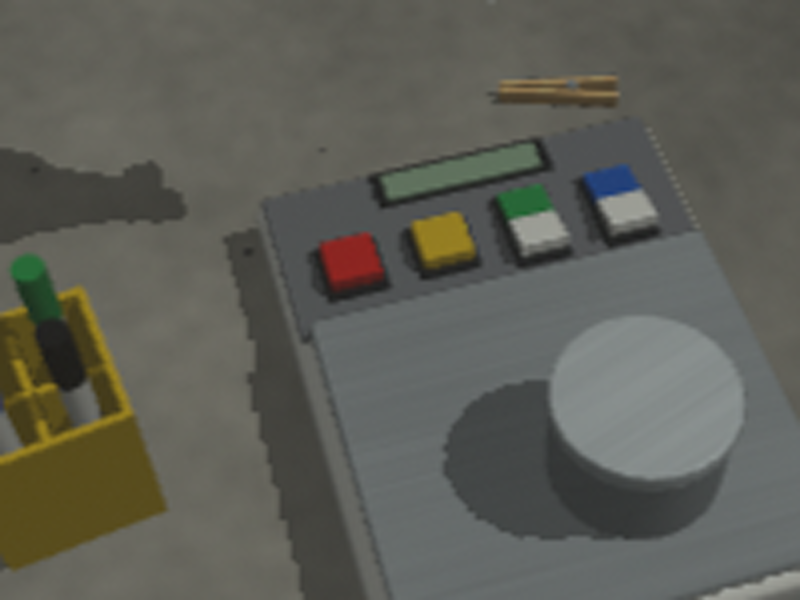

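The green (525,205) and blue (612,183) halves are both down, and the yellow key (443,240) is back up. The tin, peg and caddy haven't moved, and the arm is clear.

```bash
python3 -c "
from workcell import robot
print(robot.close_job())"
```

```text
the job is handed in; nothing more can be done
None
```

Job handed in at about 8 s: power rocker on, unit rocker on, and tare key pressed fully and released, in that order; the red key was not pressed, nothing else was moved, and the arm is clear.

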